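# Shut and latch the chisel box

### The job

Close up the chisel box on the bench: with the fingertips, push its sliding lid fully home, then push the wooden turn button round square across the lid, against its stop, so that the lid cannot slide out again. Only push: do not take the lid's raised batten or the button between the fingers, do not lift the box or shove it out of its place, leave the chisels in it, and leave the mallet, the whetstone and the big chisel on the bench alone.

Things in the scene. Friction and masses are not known exactly. Their poses are not given: they have to be found in the camera images.
- chisel_box: Loose pale wooden box, 124 (x) x 280 (y) x 70 mm high, about 2.5 kg, slides on the bench only if pushed with 10 N or more. Origin: centre of its underside, z up, y along its length. Its lid slides out over its +y end; the -y end wall stops it when shut. Side walls 12 mm thick, tops at z = 70; +y end wall 56 mm high. Two chisels lie inside.
- lid (a joint): Plywood lid 98 x 270 x 7 mm, top at z = 65 mm, in grooves along the box's y. 0 = shut (end flush with the box's +y end); positive = metres slid out to +y (at most 0.14). Slides with 1.5 N, stays where left, cannot be lifted out. Across its top a batten to push against, 60 (x) x 16 (y) mm, z = 65 to 86.
- batten (a point): Centre of the +y face of the lid's batten: in the box's frame x = 0, y = 103 mm + lid value, z = 76 mm. Pushing this face towards the box's -y shuts the lid.
- turn_button (a joint): Dark wooden bar 74 x 16 x 17 mm, z = 71.5 to 88.5 mm, turning on an upright pin on the box's +x wall, at x = 56, y = 120 mm in the box's frame; reaches 65 mm from the pin. Points along (-cos q, sin q) in the box's frame: q = 0 latched, across the lid, at its stop, 9 mm in front of the shut batten; 1.57 = along +y, open; at most 2.3 rad. Turns with 0.03 N m, stays where left.
- button_tip (a point): Centre of the free end of the turn button, 65 mm from its pivot, at z = 80 mm in the box's frame.
- wide_chisel: Loose chisel, 230 mm long, blade 36 mm wide, square wooden handle 26 mm; lies inside the box along its length, below the lid. Origin on its underside where handle meets blade; x towards the blade's tip. To be left there.
- narrow_chisel: Loose chisel, 200 mm long, blade 16 mm wide, square wooden handle 22 mm; lies inside the box beside the wide one, below the lid. Origin on its underside where handle meets blade; x towards the blade's tip. To be left there.
- slick: Loose big chisel, 320 mm long, blade 60 mm wide, 30 mm high, lying on the bench on the far (+x) side of the box. Origin on its underside where handle meets blade; x towards the blade's tip. Bystander.
- mallet: Loose round dark wooden mallet standing on its head, head 96 mm across, 225 mm high in all, on the bench beyond the box's -y end. Origin at the centre of its underside. Bystander.
- whetstone: Loose grey whetstone in a wooden tray, 70 x 170 x 30 mm high, lying on the bench off the box's +x side near its +y end. Origin at the centre of its underside. Bystander.
Not all that is in view belongs to the job. What is shaped like the wide_chisel but green or yellow is not meant.

How it is judged:
On the way, in this order (a step that is already met when the one before it is completed fails the run):
1. the lid is pushed fully shut (within 5 mm) (value of joint lid below 0.005 m), for 0.2 s.
2. the turn button is swung square across the shut lid (within 0.15 rad of its stop) (value of joint turn_button below 0.15 rad and value of joint lid below 0.005 m), for 0.2 s.
At the end, for the whole second after the job is handed in: Lid shut within 5 mm, turn button within 0.15 rad of its stop across the lid, box at rest, flat and within 30 mm of where it stood, both chisels still in it, and the mallet, whetstone and big chisel within 30 mm of where they were (all of step 2 and linear speed of chisel_box below 0.01 m/s and distance of each of chisel_box, slick, mallet, whetstone from where it was at the start of the episode below 0.03 m and angle between chisel_box's own z axis and vertical below 0.05 rad and z of each of wide_chisel, narrow_chisel in the frame of chisel_box below 0.03 m); the robot touches nothing.
It fails at once if the box is shoved more than 30 mm or lifted more than 10 mm (distance of chisel_box from where it was at the start of the episode above 0.03 m or height (world z) of chisel_box above 0.01 m).
It fails at once if the lid's batten or the turn button is taken between the fingers (the point between the finger pads lies inside it) ((x of the grasp point in the frame of batten between -0.03 and 0.03 m and y of the grasp point in the frame of batten between -0.013 and -0.003 m and z of the grasp point in the frame of batten between -0.03 and 0.026 m) or (x of the grasp point in the frame of button_tip between 0 and 0.065 m and y of the grasp point in the frame of button_tip between -0.005 and 0.005 m and z of the grasp point in the frame of button_tip between -0.03 and 0.022 m)).
It fails at once if a chisel is lifted in or out of the box (z of any of wide_chisel, narrow_chisel in the frame of chisel_box above 0.03 m).
It fails at once if the mallet, whetstone or big chisel is moved more than 30 mm (distance of any of slick, mallet, whetstone from where it was at the start of the episode above 0.03 m).
It also fails if it takes over 45 s, if anything falls off the work surface, if the arm or the gripper's body presses on something with over 40 N, if the wrist force passes 120 N, or if a joint passes its speed limit or range.

### The arm

A 7-joint arm with a two-finger parallel gripper is mounted at the origin on the work surface. World frame = base frame: x ahead of the robot, y to its left, z up, the work surface at z = 0. Lengths are in m, angles in rad, forces in N, time in s.
With the tool pointing down it reaches from about 0.4 to 0.85 m from the base axis. Payload 4.5 kg.
Tool frame: the origin (TCP) lies between the finger pads; the fingertips stand r.tip_reach ahead of it and the grasp point (between the pads) lies 3 mm ahead of it (r.tip_reach is the distance from the TCP to the fingertips, in m); z points along the fingers, y is the line along which they close (so a half turn about z gives the same grasp; the last joint's range is limited). The gripper opens to 88 mm and grips with 3 to 60 N. Pads are 18 mm wide; open, the fingers measure 123 mm over their backs; the gripper's body (75 mm by 187 mm) begins 45 mm behind the grasp point.
Start: joints at [-1.256, 0.689, -0.195, 1.565, 0.157, 0.902, -0.215], TCP at [0.173, 0.601, 0.261] pointing down, gripper open.
Joint ranges: [-3.01, 3.01], [-0.46, 2.08], [-1.47, 1.51], [0.13, 2.56], [-1, 4.14], [0.04, 2.09], [-2.66, 2.66]. Speed limits (rad/s): [2.57, 2.57, 3.14, 3.14, 3.14, 3.14, 3.14].

### API

Orientations are given as a unit quaternion [x, y, z, w].
In Python, from plant import r gives the robot as it stands.
- The arm moves only by the tool step_arm, never from a script. Its argument "motion" is a list of rows, each an object with "dp": the shift along the tool's x, y, z in mm, a list of three; "twist": the turn, a rotation vector about the tool's x, y, z in rad, a list of three; "hand": the opening, from -1 (shut) to 1 (fully open). In form: [{"dp": [dx, dy, dz], "twist": [rx, ry, rz], "hand": hand}, ...]. A call has 1 to 5 rows; each row is the pose to reach, as a shift and turn from the pose commanded when the call began, along the tool's axes at that moment; what a row does not reach only later rows make up. A row lasts 1/8 s, in which the tool goes at most 62.5 mm and 10.7 degrees, less where a joint would pass 70% of its speed; a pose out of reach is approached as far as the arm can. A call with a gripper value outside its range is refused whole. The fingers move at their own pace and stop on an object; "force" is the grip in N (left out, the last holds). Time passes only in rows, so rows that repeat a pose let the fingers close. It gives the time, the measured TCP pose, the force, the opening and the grip force at its end, in the units of the state.
- r.get_state(): the state, without advancing time (a new reading comes with each control period).
- r.snapshot(name): name is "scene" or "top"; returns a dict with "pixels" (420x560x3 uint8, red, green, blue), "depth" (420x560 float32, m along the optical axis (not along the pixel's ray), 0 where there is no reading), "fx", "fy", "cx", "cy" (pixels), "xyz" and "orientation" of the camera in the world. Camera axes: x right, y down, z forward; pixel columns grow to the right and rows downward; lengths in m; the calibration is good to about 2 mm. A picture is of the moment at which its call begins.
- r.finish_job(): hands the job in; it is judged then, once.
Trained networks look in the newest picture that a camera, given by its name, has taken for a name from the list of things; names that differ only in an ending like _2 or _b are one class to them, and where a whole thing is asked for, a point or a joint stands for the part that bears it (a point fixed in the world has none). Each returns a list of dicts, best first, with "score" (0 to 1); they miss things now and then, are a little off and sometimes report something else, mostly with a low value. They report only what shows in the picture. A call takes as long as a camera call. They do not tell look-alikes from the thing itself.
- r.search_frame(camera, thing): "at" ([x, y, z] in m, in the coordinates of the camera as it stood for that picture, good to about 4 mm: the middle of the surface that is visible of it).
The state is a dict: "clock": time; "q": joint angles; "qd": joint speeds; "joint_torque": joint torques, N m; "tool_pos": TCP position; "eef_rot": TCP orientation; "contact_force": force on the tool from outside, world axes, zero at the start; "moment": the same for the moment, N m; "opening": opening from 0.0 (shut) to 1.0 (fully open); "finger_force": force on a finger pad.
Only numpy, scipy, OpenCV 4.12 (cv2) and the standard library are available. Lean on these libraries where they do the work, as an engineer would, in place of code of your own. Each camera call takes 0.05 s, during which the arm holds its last target. There are 200 camera calls.

## Working session

There is one attempt and no reset: what is moved stays moved. The work goes in short steps, Python scripts to look and compute and a tool call to move; the robot and the scene stay as the last step left them, time stands still between calls to the robot, and variables do not carry over. Pictures are saved under pics/ and viewed, at most 10 in all, crops included, and the job is handed in when it is done.

Besides the shell and the picture viewer there is one more tool, called after ">>>" as name(argument=value, ...) on one line, values as JSON. step_arm: Moves the arm, as the interface text tells. Its arguments: {"type":"object","properties":{"motion":{"type":"array"},"force":{"type":"number"}},"required":["motion"]}

```bash
mkdir -p pics; cat > h.py <<'E'
from plant import r
import numpy as np, cv2
from scipy.spatial.transform import Rotation as R
def snap(n,f=None):
    s=r.snapshot(n)
    if f: cv2.imwrite('pics/'+f,s['pixels'][:,:,::-1])
    return s
def w(s,p): return R.from_quat(s['orientation']).apply(p)+s['xyz']
def pix(s,p):
    c=R.from_quat(s['orientation']).inv().apply(np.array(p)-s['xyz']); return c[...,0]/c[...,2]*s['fx']+s['cx'],c[...,1]/c[...,2]*s['fy']+s['cy']
def cloud(s):
    d=s['depth'];v,u=np.mgrid[:d.shape[0],:d.shape[1]]
    P=np.stack([(u-s['cx'])/s['fx']*d,(v-s['cy'])/s['fy']*d,d],-1)
    return w(s,P.reshape(-1,3)).reshape(P.shape)
E
python3 - <<'E'
from h import *
np.set_printoptions(precision=4,suppress=True)
st=r.get_state();print(st['clock'],st['tool_pos'],st['eef_rot'],r.tip_reach,st['contact_force'])
print(R.from_quat(st['eef_rot']).as_matrix())
for n in ('top','scene'):
    s=snap(n,n+'0.png');print(n,s['xyz'])
    for t in ('chisel_box','batten','button_tip','turn_button','lid','slick','mallet','whetstone'):
        for k in r.search_frame(n,t)[:2]: 
            p=w(s,k['at']);print(t,round(k['score'],2),p,np.round(pix(s,p)))
E
```

```text
0.0 [0.1731 0.5999 0.2599] [ 0.1399  0.9902 -0.0009 -0.0001] 0.022 [ 0.4726  0.3403 -0.3508]
[[-0.9609  0.2771 -0.0004]
 [ 0.2771  0.9608 -0.0018]
 [-0.0001 -0.0019 -1.    ]]
top [ 0.3662 -0.0242  1.0836]
chisel_box 0.9 [ 0.5663 -0.0692  0.0662] [289. 198.]
batten 0.66 [ 0.5731 -0.0324  0.0658] [273. 196.]
button_tip 0.53 [0.6328 0.0429 0.0893] [241. 168.]
turn_button 0.66 [0.6301 0.0389 0.0892] [243. 169.]
lid 0.69 [ 0.5665 -0.0316  0.066 ] [273. 198.]
slick 0.57 [ 0.7214 -0.1456  0.0063] [318. 143.]
mallet 0.86 [ 0.6051 -0.3496  0.1035] [413. 179.]
mallet 0.42 [0.6325 0.042  0.0918] [241. 168.]
whetstone 0.94 [0.756  0.1124 0.0317] [215. 126.]
scene [ 0.9822 -0.265   0.7453]
chisel_box 0.81 [ 0.588  -0.0915  0.065 ] [275. 239.]
batten 0.93 [ 0.572  -0.0406  0.0595] [294. 227.]
button_tip 0.67 [0.635  0.0278 0.0896] [338. 230.]
turn_button 0.92 [0.6419 0.0383 0.089 ] [344. 232.]
lid 0.71 [ 0.5707 -0.0417  0.0623] [293. 226.]
slick 0.6 [ 0.7262 -0.1629  0.0075] [270. 322.]
mallet 0.85 [ 0.6285 -0.3586  0.1029] [146. 297.]
whetstone 0.77 [0.7657 0.1009 0.027 ] [396. 284.]
```

```bash
python3 - <<'E'
import cv2
a=cv2.imread('pics/top0.png')[110:290,180:440];cv2.imwrite('pics/topc.png',cv2.resize(a,None,fx=3,fy=3,interpolation=2))
E
```

```text
(no output)
```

View pics/scene0.png

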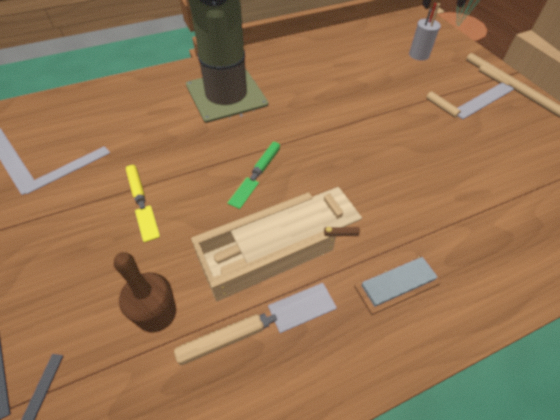

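View pics/topc.png

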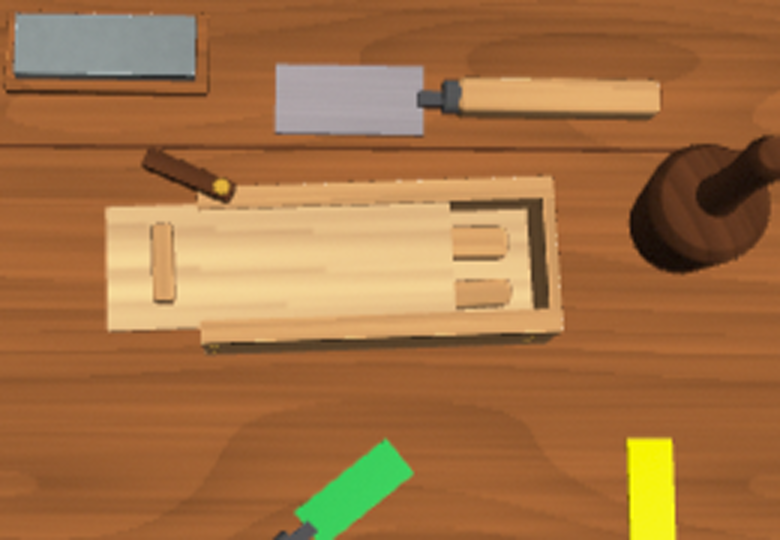

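Top crop: batten at crop (163,262) = full (234,197). Button pin is at (221,187) = full (254,172), and its free end at (150,158), swung open past +y. The lid sticks out about 8 cm to the left (+y). Things that could be mistaken:
- Green chisel, scene (255,175).
- Yellow chisel, scene (142,205).
- Big chisel, scene (255,325), whose blade is like the lid in tone.
- Dark mallet handle, scene (125,270), versus the button at scene (343,230).

I choose the pale bar on the lid and the dark bar with the brass pin.

```bash
python3 - <<'E'
from h import *
np.set_printoptions(precision=4,suppress=True)
for n in ('top','scene'):
    s=snap(n);P=cloud(s);C=s['pixels'].astype(int)
    X,Y,Z=P[...,0],P[...,1],P[...,2]
    roi=(X>.47)&(X<.70)&(Y>-.28)&(Y<.16)
    dark=C.sum(-1)<260
    def rect(m,l):
        m=cv2.morphologyEx(m.astype(np.uint8),cv2.MORPH_OPEN,np.ones((2,2)))>0
        q=P[m][:,:2].astype(np.float32); c,wh,a=cv2.minAreaRect(q*1000)
        print(n,l,len(q),np.round(c,1),np.round(wh,1),round(a,1),'z',np.median(P[m][:,2]),'mean',q.mean(0))
    rect(roi&(Z>.059)&(Z<.0775)&~dark&(Y<-.0),'walls+lid')
    rect(roi&(Z>.0675)&(Z<.0765)&~dark,'walltop')
    rect(roi&(Z>.078)&(Z<.1)&(X<.61),'batten')
    rect(roi&(Z>.078)&(Z<.1)&(X>.61),'button')
    print(np.median(Z[(X>.3)&(X<.45)&(Y>-.1)&(Y<.0)]))
E
```

```text
top walls+lid 4377 [ 510.4 -141.2] [260.6 273.2] 6.4 z 0.06685649251529258 mean [ 0.5689 -0.1062]
top walltop 1790 [ 505.6 -124.9] [261.1 299.6] 4.8 z 0.07019767646432751 mean [ 0.5682 -0.1249]
top batten 180 [564.   56.1] [57.4 13. ] 1.0 z 0.08545943203627815 mean [0.5623 0.0556]
top button 231 [520.3  -1.9] [305.7  59.4] 19.2 z 0.08832399924859646 mean [0.63   0.0368]
0.002765159486878499
scene walls+lid 5005 [ 745.4 -129. ] [257.8 481.4] 88.3 z 0.06437097124571134 mean [ 0.5806 -0.1112]
scene walltop 1426 [ 746.7 -101. ] [312.5 481.3] 88.1 z 0.06833288572064122 mean [ 0.5808 -0.1271]
scene batten 176 [767.1 -83.8] [ 45.4 560.6] 54.5 z 0.08362407565866409 mean [0.5729 0.054 ]
scene button 290 [632.2  63. ] [ 46. 118.] 8.2 z 0.08586315239498932 mean [0.6371 0.0379]
-0.0010507685890206453
```

```bash
python3 - <<'E'
from h import *
np.set_printoptions(precision=4,suppress=True)
for n in ('top','scene'):
    s=snap(n);P=cloud(s);C=s['pixels'].astype(int)
    X,Y,Z=P[...,0],P[...,1],P[...,2]
    roi=(X>.47)&(X<.70)&(Y>-.28)&(Y<.16)
    dark=C.sum(-1)<230
    def rect(m,l):
        k,lab,stt,_=cv2.connectedComponentsWithStats(m.astype(np.uint8)); m=lab==1+np.argmax(stt[1:,4])
        q=P[m][:,:2].astype(np.float32); c,wh,a=cv2.minAreaRect(q*1000)
        print(n,l,len(q),np.round(c,1),np.round(wh,1),round(a,1),'z',np.median(P[m][:,2]),'mean',q.mean(0))
        return q
    rect(roi&(Z>.058)&(Z<.0765)&~dark,'walls+lid')
    q=rect(roi&(Z>.0675)&(Z<.0755)&~dark&(Y<0.01),'walltop')
    b=q[:,0]; 
    # edges of the two long walls
    for lo in (-.2,-.15,-.1,-.05,-.02):
        z=P[roi&(Z>.056)&(Z<.0765)&~dark&(abs(Y-lo)<.012)];print('  ',lo,z[:,0].min(),z[:,0].max())
    rect(roi&(Z>.0785)&(Z<.1)&(X<.605),'batten')
    q=rect(roi&(Z>.0785)&(Z<.1)&(X>.605),'button')
    print(np.linalg.eigh(np.cov(q.T))[1][:,1])
E
```

```text
top walls+lid 6145 [570.9 -72.3] [125.1 352.2] 2.4 z 0.06664790847094038 mean [ 0.5693 -0.0607]
top walltop 1776 [ 572.5 -118. ] [124.3 260.3] 2.3 z 0.07051736386749663 mean [ 0.5712 -0.1277]
   -0.2 0.5132237046461946 0.6377932944139715
   -0.15 0.5126946704186945 0.6355136872351559
   -0.1 0.5100263043171355 0.6324561898555943
   -0.05 0.5078092278677706 0.6321600346031568
   -0.02 0.5068750198911144 0.6291721689684564
top batten 180 [564.6  57.7] [58.3 14.1] 1.5 z 0.08609885586296995 mean [0.564  0.0577]
top button 233 [634.2  39.2] [73.6 16.7] 66.7 z 0.08867173362434866 mean [0.6328 0.0388]
[0.4041 0.9147]
scene walls+lid 6561 [574.7 -75.5] [359.3 146.9] 87.2 z 0.0642345766049679 mean [ 0.5747 -0.0755]
scene walltop 1658 [ 573.1 -119.8] [125.4 261. ] 1.9 z 0.0687876836849527 mean [ 0.5797 -0.1385]
   -0.2 0.514855870051214 0.6390560359516084
   -0.15 0.5121332696340474 0.6365790069915727
   -0.1 0.5097155831466937 0.6351132220430169
   -0.05 0.5079744364163938 0.6326934481774416
   -0.02 0.5046390610787408 0.6316609169029458
scene batten 179 [565.9  55.2] [59.9 16.3] 3.1 z 0.08353298099277418 mean [0.5679 0.0548]
scene button 286 [635.4  37. ] [73.9 16.6] 66.6 z 0.08628089753044749 mean [0.6361 0.036 ]
[0.3921 0.9199]
```

>>> step_arm(motion=[{"dp":[-50,-35,0],"twist":[0,0,-0.08],"hand":-1},{"dp":[-100,-70,0],"twist":[0,0,-0.16],"hand":-1},{"dp":[-150,-105,0],"twist":[0,0,-0.24],"hand":-1},{"dp":[-200,-140,0],"twist":[0,0,-0.32],"hand":-1},{"dp":[-250,-175,0],"twist":[0,0,-0.32],"hand":-1}], force=5)

```text
clock: 1.72
tool_pos: [0.3662, 0.3616, 0.2609]
eef_rot: [-0.02, 1.0, 0.0, 0.0]
contact_force: [0.6, 0.8, 0.0]
opening: 0.457
finger_force: 0.0
```

>>> step_arm(motion=[{"dp":[-38,-48,10],"twist":[0,0,0],"hand":-1},{"dp":[-76,-96,20],"twist":[0,0,0],"hand":-1},{"dp":[-114,-144,30],"twist":[0,0,0],"hand":-1},{"dp":[-152,-192,40],"twist":[0,0,0],"hand":-1},{"dp":[-189,-240,50],"twist":[0,0,0],"hand":-1}])

```text
clock: 2.35
tool_pos: [0.5646, 0.1292, 0.2106]
eef_rot: [-0.02, 1.0, 0.0, 0.0]
contact_force: [0.8, 0.5, 0.7]
opening: 0.006
finger_force: 0.0
```

```bash
python3 - <<'E'
from h import *
st=r.get_state();print(st['tool_pos'],st['opening'],R.from_quat(st['eef_rot']).as_matrix().round(3))
E
```

```text
[0.56459648 0.12915712 0.21058572] 0.0059434152740310215 [[-0.999 -0.039  0.001]
 [-0.039  0.999  0.001]
 [-0.001  0.    -1.   ]]
```

>>> step_arm(motion=[{"dp":[0,0,60],"twist":[0,0,0],"hand":-1},{"dp":[0,0,115],"twist":[0,0,0],"hand":-1},{"dp":[0,-15,115],"twist":[0,0,0],"hand":-1},{"dp":[0,-30,115],"twist":[0,0,0],"hand":-1},{"dp":[0,-30,115],"twist":[0,0,0],"hand":-1}])

```text
clock: 2.98
tool_pos: [0.5661, 0.0982, 0.0982]
eef_rot: [-0.018, 1.0, -0.0, 0.002]
contact_force: [0.5, -0.4, 0.1]
opening: 0.003
finger_force: 0.0
```

```bash
python3 - <<'E'
from h import *
st=r.get_state();print(st['tool_pos'],st['contact_force'])
snap('scene','s1.png');a=cv2.imread('pics/s1.png')[130:310,200:460];cv2.imwrite('pics/s1c.png',cv2.resize(a,None,fx=3,fy=3,interpolation=2))
E
```

```text
[0.56609762 0.09823664 0.09816438] [ 0.51748544 -0.36427271  0.06272005]
```

View pics/s1c.png

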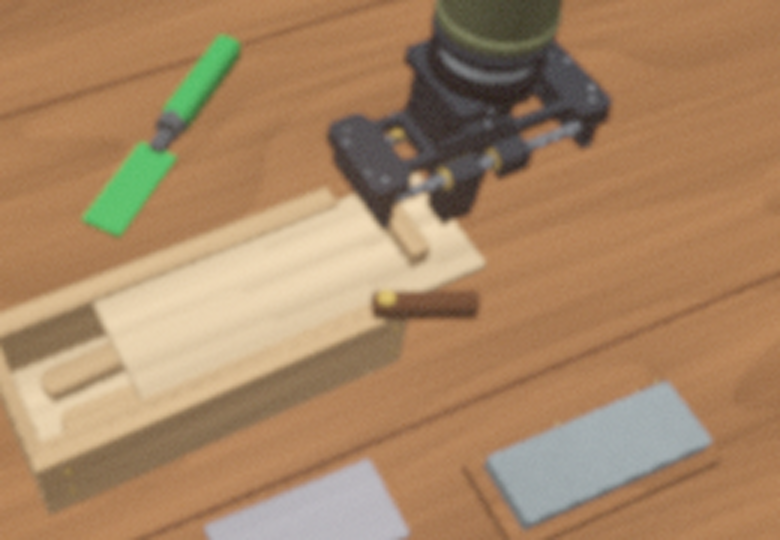

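Crop: the shut fingers (455,200) stand just behind the batten's +y face (410,235), clear of the button (425,303). Pushing.

>>> step_arm(motion=[{"dp":[0,-14,3],"twist":[0,0,0],"hand":-1},{"dp":[0,-28,3],"twist":[0,0,0],"hand":-1},{"dp":[0,-42,3],"twist":[0,0,0],"hand":-1},{"dp":[0,-56,3],"twist":[0,0,0],"hand":-1},{"dp":[0,-70,3],"twist":[0,0,0],"hand":-1}])

```text
clock: 3.65
tool_pos: [0.5674, 0.0299, 0.0928]
eef_rot: [-0.02, 1.0, 0.0, 0.0]
contact_force: [0.9, 1.6, 0.7]
opening: 0.003
finger_force: 0.9
```

>>> step_arm(motion=[{"dp":[0,-5,0],"twist":[0,0,0],"hand":-1},{"dp":[0,-9,0],"twist":[0,0,0],"hand":-1},{"dp":[0,-12,0],"twist":[0,0,0],"hand":-1}])

```text
clock: 4.03
tool_pos: [0.5675, 0.0191, 0.0926]
eef_rot: [-0.02, 1.0, 0.0, -0.0]
contact_force: [1.9, 1.5, -0.1]
opening: 0.001
finger_force: 0.8
```

```bash
cat > m.py <<'E'
from h import *
np.set_printoptions(precision=4,suppress=True)
st=r.get_state();print(st['tool_pos'],st['contact_force'])
for n in ('top','scene'):
    s=snap(n,n+'_%d.png'%(st['clock']*100));P=cloud(s)
    X,Y,Z=P[...,0],P[...,1],P[...,2]; dark=s['pixels'].astype(int).sum(-1)<230
    m=(X>.47)&(X<.70)&(Y>-.28)&(Y<.14)&(Z>.058)&(Z<.0765)&~dark
    k,lab,stt,_=cv2.connectedComponentsWithStats(m.astype(np.uint8)); m=lab==1+np.argmax(stt[1:,4])
    c,wh,a=cv2.minAreaRect((P[m][:,:2]*1000).astype(np.float32));print(n,'box',np.round(c,1),np.round(wh,1),a,'y',Y[m].min(),Y[m].max())
    m=(Z>.078)&(Z<.0945)&(X>.5)&(X<.7)&(Y>-.06)&(Y<.12)
    for t,mm in (('pale',m&~dark),('dark',m&dark)):
        k,lab,stt,_=cv2.connectedComponentsWithStats(mm.astype(np.uint8))
        for i in range(1,k):
            if stt[i,4]>40:
                c,wh,a=cv2.minAreaRect((P[lab==i][:,:2]*1000).astype(np.float32));print(n,t,stt[i,4],np.round(c,1),np.round(wh,1),round(a,1))
E
python3 m.py
```

```text
[0.5675 0.0191 0.0926] [ 1.9449  1.5038 -0.1011]
top box [ 576.7 -231.4] [123.3  36.3] 3.377671718597412 y -0.25041083402417436 -0.2097084095526492
scene box [576.4 -92.9] [324.2 141.8] 87.51036071777344 y -0.2526378160658028 0.06601663150324699
scene pale 152 [577.5  -5.2] [42.1 19.1] 0.3
scene pale 219 [634.7  37.6] [74.6 16.1] 67.8
scene dark 48 [577.4  15.7] [28.6  4. ] 89.6
scene dark 77 [641.1  34.8] [64.8  3.3] 67.3
```

>>> step_arm(motion=[{"dp":[0,-2,0],"twist":[0,0,0],"hand":-1},{"dp":[0,-4,0],"twist":[0,0,0],"hand":-1},{"dp":[0,-6,0],"twist":[0,0,0],"hand":-1}])

```text
clock: 4.5
tool_pos: [0.5676, 0.0128, 0.0926]
eef_rot: [-0.02, 1.0, 0.0, -0.0]
contact_force: [-0.2, 1.1, -0.2]
opening: 0.009
finger_force: 0.8
```

>>> step_arm(motion=[{"dp":[0,-1,0],"twist":[0,0,0],"hand":-1},{"dp":[0,-2,0],"twist":[0,0,0],"hand":-1}])

```text
clock: 4.75
tool_pos: [0.5677, 0.0108, 0.0926]
eef_rot: [-0.02, 1.0, 0.0, -0.0]
contact_force: [0.1, 1.8, -0.3]
opening: 0.006
finger_force: 0.7
```

>>> step_arm(motion=[{"dp":[0,-1,0],"twist":[0,0,0],"hand":-1},{"dp":[0,-2,0],"twist":[0,0,0],"hand":-1}])

```text
clock: 5.0
tool_pos: [0.5678, 0.0093, 0.0927]
eef_rot: [-0.02, 1.0, 0.0, -0.0]
contact_force: [-0.9, 2.7, -0.8]
opening: 0.0
finger_force: 1.8
```

>>> step_arm(motion=[{"dp":[0,-1,0],"twist":[0,0,0],"hand":-1},{"dp":[0,-2,0],"twist":[0,0,0],"hand":-1}])

```text
clock: 5.25
tool_pos: [0.5678, 0.0092, 0.0927]
eef_rot: [-0.02, 1.0, 0.002, 0.0]
contact_force: [-1.1, 7.4, 0.2]
opening: 0.006
finger_force: 3.7
```

>>> step_arm(motion=[{"dp":[0,15,0],"twist":[0,0,0],"hand":-1},{"dp":[0,35,0],"twist":[0,0,0],"hand":-1},{"dp":[0,35,50],"twist":[0,0,0],"hand":-1},{"dp":[0,35,-50],"twist":[0,0,0],"hand":-1}])

```text
clock: 5.75
tool_pos: [0.5565, 0.0447, 0.0877]
eef_rot: [-0.022, 1.0, 0.001, -0.017]
contact_force: [-1.1, -1.4, 0.8]
opening: 0.004
finger_force: 0.0
```

Row 3 had the wrong sign: it went down where I meant up. Checking what that did.

>>> step_arm(motion=[{"dp":[0,0,0],"twist":[0,0,0],"hand":-1},{"dp":[0,0,0],"twist":[0,0,0],"hand":-1}])

```text
clock: 6.0
tool_pos: [0.5671, 0.0412, 0.1059]
eef_rot: [-0.019, 1.0, -0.001, 0.001]
contact_force: [0.4, -1.1, 0.5]
opening: 0.002
finger_force: 0.0
```

```bash
python3 m.py; ls pics; python3 - <<'E'
import cv2,glob
f=sorted(glob.glob('pics/scene_*.png'))[-1]
a=cv2.imread(f)[130:310,180:440];cv2.imwrite('pics/s2c.png',cv2.resize(a,None,fx=3,fy=3,interpolation=2))
E
```

```text
[0.5671 0.0412 0.1059] [ 0.364  -1.06    0.4761]
top box [ 576.1 -208.2] [124.7  80.3] 2.8231282234191895 y -0.25012940254273935 -0.1652584364812934
scene box [575.4 -92. ] [326.  143.7] 87.35980224609375 y -0.252689378681111 0.06745794572287239
scene pale 138 [569.7 -16.3] [58.7 16.7] 3.9
scene pale 217 [634.   37.1] [73.8 16.5] 67.1
scene dark 73 [641.   34.9] [64.7  4. ] 66.0
s1.png
s1c.png
scene0.png
scene_402.png
scene_600.png
top0.png
top_402.png
top_600.png
topc.png
```

View pics/s2c.png

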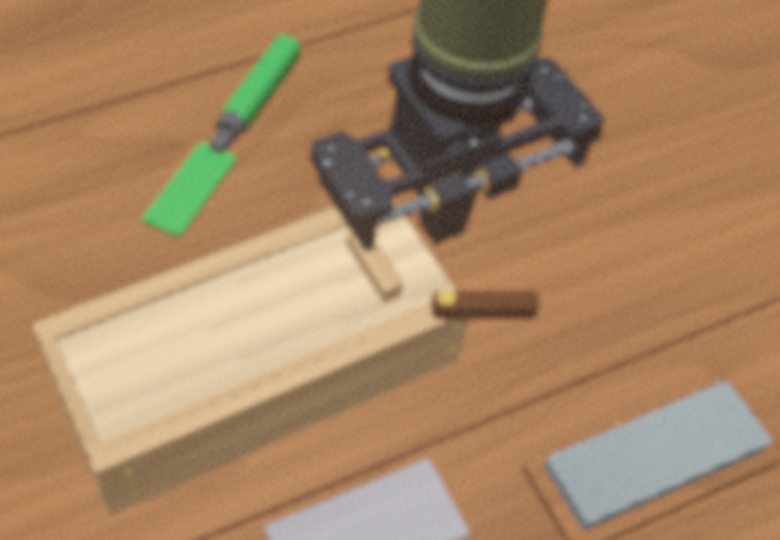

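The lid is shut flush: batten at crop (372,265), no chisels showing. The box hasn't moved and the button is still open at (490,302). The slip did no harm. Now going up.

>>> step_arm(motion=[{"dp":[0,0,-20],"twist":[0,0,0],"hand":-1},{"dp":[0,0,-40],"twist":[0,0,0],"hand":-1},{"dp":[0,0,-40],"twist":[0,0,0],"hand":-1}])

```text
clock: 6.48
tool_pos: [0.5675, 0.0416, 0.1468]
eef_rot: [-0.019, 1.0, -0.0, 0.002]
contact_force: [-0.3, 0.9, -0.1]
opening: 0.003
finger_force: 0.0
```

>>> step_arm(motion=[{"dp":[-60,0,0],"twist":[0,0,0],"hand":-1},{"dp":[-117,-1,0],"twist":[0,0,0],"hand":-1},{"dp":[-117,-1,25],"twist":[0,0,0],"hand":-1},{"dp":[-117,-1,49],"twist":[0,0,0],"hand":-1},{"dp":[-117,-1,49],"twist":[0,0,0],"hand":-1}])

```text
clock: 7.1
tool_pos: [0.6814, 0.0448, 0.0934]
eef_rot: [-0.02, 1.0, -0.001, -0.003]
contact_force: [0.7, -0.3, -0.2]
opening: 0.008
finger_force: 0.0
```

```bash
cat > b.py <<'E'
from h import *
st=r.get_state();d=st['tool_pos'][:2]-np.array([.6235,.013]);print('rel pin box', d[0]+.04*d[1],d[1]-.04*d[0],st['tool_pos'],st['contact_force'])
E
python3 b.py
```

```text
rel pin box 0.05921879979431445 0.029479122734549397 [0.68144692 0.044797   0.09336579] [ 0.73723865 -0.33022113 -0.19812323]
```

>>> step_arm(motion=[{"dp":[12,0,-4],"twist":[0,0,0],"hand":-1},{"dp":[24,1,-4],"twist":[0,0,0],"hand":-1},{"dp":[35,6,-4],"twist":[0,0,0],"hand":-1},{"dp":[45,12,-4],"twist":[0,0,0],"hand":-1},{"dp":[52,17,-4],"twist":[0,0,0],"hand":-1}])

```text
clock: 7.72
tool_pos: [0.6308, 0.0609, 0.1006]
eef_rot: [-0.02, 1.0, 0.0, 0.001]
contact_force: [1.3, 0.2, -0.2]
opening: 0.005
finger_force: 0.6
```

```bash
python3 b.py; python3 m.py|grep -v box
```

```text
rel pin box 0.009241072631890848 0.04760023963432165 [0.63082534 0.06089325 0.10061038] [ 1.33048898  0.16638991 -0.15509786]
[0.6308 0.0609 0.1006] [ 1.3305  0.1664 -0.1551]
scene pale 187 [569.5 -16.1] [59.3 15.7] 2.2
```

>>> step_arm(motion=[{"dp":[5,3,3],"twist":[0,0,0],"hand":-1},{"dp":[14,4,3],"twist":[0,0,0],"hand":-1},{"dp":[22,3,3],"twist":[0,0,0],"hand":-1},{"dp":[31,0,3],"twist":[0,0,0],"hand":-1},{"dp":[40,-4,3],"twist":[0,0,0],"hand":-1}])

```text
clock: 8.45
tool_pos: [0.5904, 0.0545, 0.0972]
eef_rot: [-0.02, 1.0, 0.0, -0.0]
contact_force: [1.3, 0.8, -0.3]
opening: 0.006
finger_force: 0.4
```

```bash
python3 b.py; python3 m.py|grep -v box; python3 - <<'E'
import cv2,glob
f=sorted(glob.glob('pics/scene_*.png'))[-1]
a=cv2.imread(f)[130:310,180:440];cv2.imwrite('pics/s3c.png',cv2.resize(a,None,fx=3,fy=3,interpolation=2))
E
```

```text
rel pin box -0.03143799639326304 0.04282931361612525 [0.59040179 0.05450539 0.09724147] [ 1.30250641  0.8111064  -0.31636604]
[0.5904 0.0545 0.0972] [ 1.3025  0.8111 -0.3164]
scene pale 150 [568.8 -18.1] [60.4 14.8] 6.5
scene pale 187 [604.5  18.7] [16.7 58.1] 69.3
scene dark 56 [596.6  46.2] [31.7 16.4] 56.0
```

View pics/s3c.png

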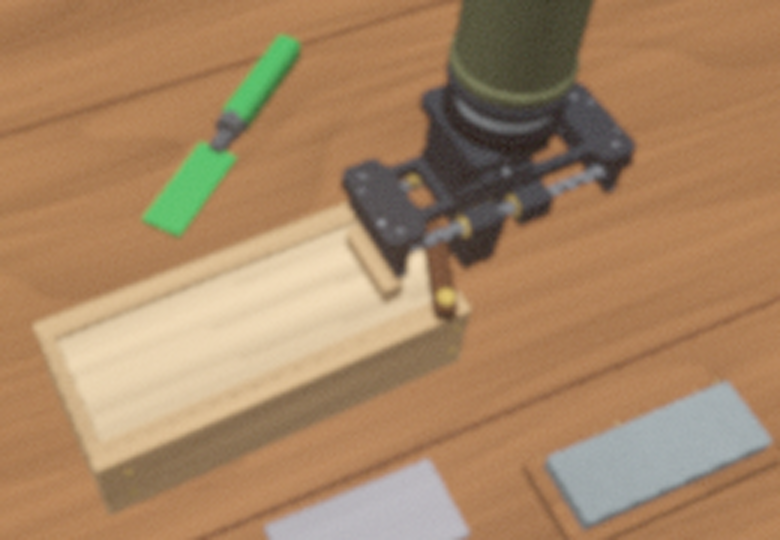

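Button is nearly across, crop (440,280), with the fingers behind it at (475,245). Finishing gently.

>>> step_arm(motion=[{"dp":[4,-4,0],"twist":[0,0,0],"hand":-1},{"dp":[8,-8,0],"twist":[0,0,0],"hand":-1},{"dp":[11,-12,0],"twist":[0,0,0],"hand":-1},{"dp":[13,-15,0],"twist":[0,0,0],"hand":-1}])

```text
clock: 9.05
tool_pos: [0.5786, 0.0389, 0.0972]
eef_rot: [-0.02, 1.0, -0.0, -0.0]
contact_force: [0.3, 1.2, 0.1]
opening: 0.004
finger_force: 0.3
```

>>> step_arm(motion=[{"dp":[0,-2,0],"twist":[0,0,0],"hand":-1},{"dp":[0,-3,0],"twist":[0,0,0],"hand":-1}])

```text
clock: 9.3
tool_pos: [0.5786, 0.0362, 0.0971]
eef_rot: [-0.02, 1.0, 0.0, -0.0]
contact_force: [0.1, 0.3, 0.1]
opening: 0.002
finger_force: 0.3
```

```bash
python3 b.py
```

```text
rel pin box -0.04399090836005523 0.024964702618930783 [0.57858237 0.036168   0.09708258] [0.08595947 0.30933506 0.05430338]
```

>>> step_arm(motion=[{"dp":[0,-1,0],"twist":[0,0,0],"hand":-1},{"dp":[0,-2,0],"twist":[0,0,0],"hand":-1}])

```text
clock: 9.55
tool_pos: [0.5788, 0.0345, 0.0971]
eef_rot: [-0.02, 1.0, 0.0, -0.0]
contact_force: [-1.5, 2.0, -0.1]
opening: 0.004
finger_force: 1.2
```

>>> step_arm(motion=[{"dp":[0,-1,0],"twist":[0,0,0],"hand":-1},{"dp":[0,-2,0],"twist":[0,0,0],"hand":-1}])

```text
clock: 9.8
tool_pos: [0.5788, 0.0342, 0.0972]
eef_rot: [-0.02, 1.0, 0.001, 0.0]
contact_force: [-0.7, 5.9, -0.9]
opening: 0.006
finger_force: 3.1
```

At its stop. Backing off in +y, then up, which is negative tool z.

>>> step_arm(motion=[{"dp":[0,15,0],"twist":[0,0,0],"hand":-1},{"dp":[0,35,0],"twist":[0,0,0],"hand":-1},{"dp":[0,50,-30],"twist":[0,0,0],"hand":-1},{"dp":[0,90,-70],"twist":[0,0,0],"hand":-1},{"dp":[0,140,-100],"twist":[0,0,0],"hand":-1}])

```text
clock: 10.42
tool_pos: [0.574, 0.1734, 0.1989]
eef_rot: [-0.019, 1.0, -0.0, 0.001]
contact_force: [0.4, -0.4, -0.3]
opening: 0.008
finger_force: 0.0
```

>>> step_arm(motion=[{"dp":[0,50,0],"twist":[0,0,0],"hand":-1},{"dp":[0,100,0],"twist":[0,0,0],"hand":-1},{"dp":[0,100,0],"twist":[0,0,0],"hand":-1}])

```text
clock: 10.8
tool_pos: [0.5674, 0.2798, 0.1977]
eef_rot: [-0.024, 1.0, 0.003, 0.0]
contact_force: [-0.1, -0.5, 0.1]
opening: 0.002
finger_force: 0.0
```

```bash
python3 m.py; python3 - <<'E'
import cv2,glob
f='pics/top_%d.png'%max(int(x[9:-4]) for x in glob.glob('pics/top_*.png'))
a=cv2.imread(f)[110:290,180:440];cv2.imwrite('pics/t4c.png',cv2.resize(a,None,fx=3,fy=3,interpolation=2))
E
```

```text
[0.5674 0.2798 0.1977] [-0.1105 -0.4945  0.1083]
top box [ 572.4 -108.6] [125.6 280.2] 2.303875684738159 y -0.2502500572126775 0.032109978287678795
top pale 55 [598.   12.2] [67.2 13.9] 1.0
top pale 179 [567.2 -13.4] [58.3 15.9] 2.8
top dark 151 [588.8  12.9] [62.2 13. ] 2.9
scene box [ 572.6 -110.4] [128.  281.3] 1.8408293724060059 y -0.2527158737600285 0.03115177013864623
scene pale 188 [568.3 -16.4] [60.7 16. ] 2.4
scene pale 247 [595.8   9.8] [73.5 16.6] 1.7
```

View pics/t4c.png

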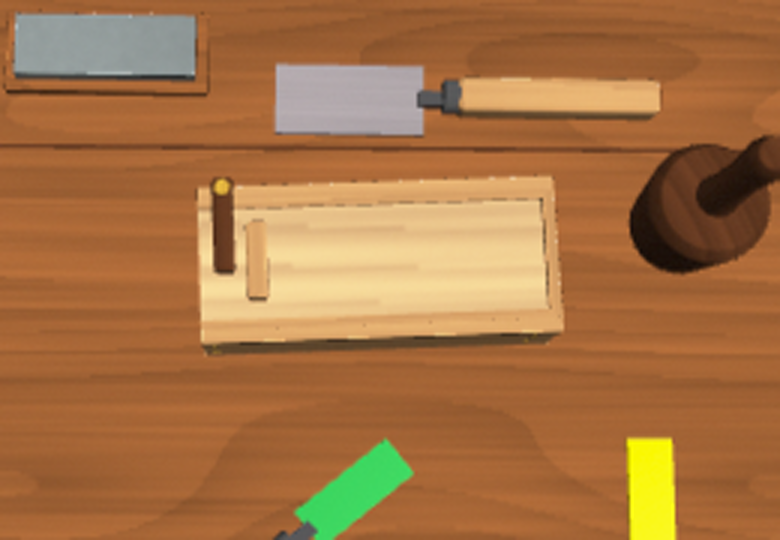

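The lid is flush, the button lies square across at crop (224,230) beside the batten (258,260), and the box and bystanders haven't moved.

```bash
python3 -c "from plant import r; print(r.finish_job())"
```

```text
the job is handed in; nothing more can be done
None
```

The job is handed in, with no verdict shown: the final pictures show the lid fully shut and the turn button square across it at its stop, with the box, mallet, whetstone and big chisel where they stood; one move mistakenly went down instead of up beside the box, with no visible harm.

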